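# Load the bottle shaker and lock its clamp bar

## Task

Get the extraction shaker ready to run: put the large round, the small round and the square sample bottle standing on the bench into the empty cups that fit them, upright and fully down, lowered in rather than let fall. Then press the clamp lever down until it snaps and stays down. Leave the bottle that is already in its cup, and the beakers, the amber reagent bottle and the wash bottle on the bench, where they are.

Things in the scene. Friction and masses are not known exactly. Their poses are not given: they have to be found in the camera images.
- shaker: bench shaker, white housing 195 x 420 mm, fixed. Origin: on the bench under the middle of the row of cups; y along the row, x to its back. Its aluminium platform (top 74 mm over the bench, x -55 to 110, y -168 to 248 mm) carries four steel cups in a row at y = -120, -40, 40, 120 mm; which cup is at which place varies.
- clamp_bar (a joint): travel (m) of the rubber-faced clamp bar, 318 mm long, behind the row of cups, 130 to 144 mm over the bench: 0 = open, its face 39 mm behind the row's middle line; about 0.009 = moved against the bottles. The lever drives it. Its shaft and bearings behind it reach 149 mm over the bench.
- cup_large_floor (a point): EMPTY large round cup, for the large bottle: inside diameter 64 mm, 38 mm deep plus a 5 mm flared lip. Point: centre of its inner floor, 82 mm over the bench (rim 125 mm). Its axes are the shaker's: x across the row towards the clamp bar, y along the row towards the lever, z up. Bottom plate 84 x 76 mm.
- cup_large_full_floor (a point): the other large round cup, of the same size, which already holds a large bottle. Point: centre of its inner floor.
- cup_small_floor (a point): small round cup, for the small round bottle: inside diameter 50 mm, depth, lip and heights as the large cup. Point: centre of its inner floor. Its axes are the shaker's: x across the row towards the clamp bar, y along the row towards the lever, z up. Bottom plate 84 x 76 mm.
- cup_square_floor (a point): square cup, for the square bottle: inside 50 x 50 mm with sides along its x and y; depth, lip and heights as the large cup. Point: centre of its inner floor. Its axes are the shaker's: x across the row towards the clamp bar, y along the row towards the lever, z up. Bottom plate 84 x 76 mm.
- bottle_large_mid (a point): large round capped bottle, 125 mm tall, diameter 60 mm up to 80 mm, then sloping shoulder and neck; white cap 48 mm across, 24 mm high on top (101 to 125 mm above its base). 0.19 to 0.34 kg. Point: on its axis, half-way up (62.5 mm above the base); z is its axis, upwards.
- bottle_small_mid (a point): small round capped bottle, 114 mm tall, diameter 46 mm up to 78 mm, then shoulder and neck; cap 38 mm across, 20 mm high on top (94 to 114 mm above its base). About 0.15 kg. Point: on its axis, half-way up (57 mm above the base).
- bottle_square_mid (a point): square capped bottle, 114 mm tall, body 46 x 46 mm up to 78 mm with sides along its x and y, then shoulder and neck; round cap 38 mm across, 20 mm high on top (94 to 114 mm above its base). About 0.18 kg. Point: on its axis, half-way up (57 mm above the base).
- bottle_loaded_mid (a point): a second large bottle, the same as the large one, already standing in its cup; stays there. Point: half-way up (62.5 mm above its base).
- lever (a joint): angle of the clamp lever: 0 = raised 0.93 rad above level (open), 0.93 = pressed level against its stop (locked). Let go before about 0.75 rad it springs back to 0; past that it snaps over centre and stays down. Takes about 10 N at the grip at first, less further on. Pressed from above.
- lever_grip (a point): centre of the lever's black round grip (22 mm thick, 64 mm long with its rounded ends), on the lever's axis 95 mm from the hinge. The lever is at the +y end of the shaker (y = 215 mm in its frame) and points from the hinge to the shaker's -x, sloping up while open.
- lever_hinge (a point): point on the lever's hinge axis in the lever's middle plane, 137 mm over the bench; the hinge axis is along the shaker's y (this point has the shaker's axes). When locked the grip lies level with it, 95 mm to the shaker's -x.
- beaker_mid (a point): empty glass beaker, 70 mm across, 90 mm tall, standing among the bottles; bystander. Point: half-way up.
- reagent_mid (a point): amber reagent bottle, 72 mm across, 165 mm tall, among the bottles; bystander. Point: half-way up.
- wash_bottle_mid (a point): wash bottle, 62 mm across, 190 mm tall with its thin bent spout, which stands out 45 mm along its x near the top; among the bottles, bystander. Point: on its axis, 67.5 mm up.
- beaker_b_mid (a point): small glass beaker, 52 mm across, 70 mm tall, left of the shaker; bystander. Point: half-way up.

How it is judged (in metres and radians):
On the way, in this order (a step that is already met when the one before it is completed fails the run):
1. the three bottles stand fully down in their cups, the clamp lever still up (horizontal distance between bottle_large_mid and cup_large_floor below 0.006 m and z of bottle_large_mid in the frame of cup_large_floor below 0.0665 m and angle between each of bottle_large_mid, bottle_small_mid, bottle_square_mid's own z axis and vertical below 0.08 rad and horizontal distance between bottle_small_mid and cup_small_floor below 0.006 m and z of bottle_small_mid in the frame of cup_small_floor below 0.061 m and horizontal distance between bottle_square_mid and cup_square_floor below 0.006 m and z of bottle_square_mid in the frame of cup_square_floor below 0.061 m and value of joint lever below 0.3 rad), for 0.2 s.
2. the clamp lever is pressed fully down (value of joint lever above 0.86 rad), for 0.2 s.
At the end, for the whole second after the job is handed in: Each of the three bottles stands in its own cup (axis within 6 mm of the cup's, base within 4 mm of its floor, tilted less than 0.08 rad) and is at rest, the loaded bottle still stands in its cup in the same way (6 mm, 4 mm), and the lever stays down by itself (joint above 0.86 rad) (horizontal distance between bottle_large_mid and cup_large_floor below 0.006 m and z of bottle_large_mid in the frame of cup_large_floor below 0.0665 m and angle between each of bottle_large_mid, bottle_small_mid, bottle_square_mid's own z axis and vertical below 0.08 rad and horizontal distance between bottle_small_mid and cup_small_floor below 0.006 m and z of bottle_small_mid in the frame of cup_small_floor below 0.061 m and horizontal distance between bottle_square_mid and cup_square_floor below 0.006 m and z of bottle_square_mid in the frame of cup_square_floor below 0.061 m and horizontal distance between bottle_loaded_mid and cup_large_full_floor below 0.006 m and z of bottle_loaded_mid in the frame of cup_large_full_floor below 0.0665 m and value of joint lever above 0.86 rad and linear speed of each of bottle_large, bottle_small, bottle_square below 0.02 m/s); the robot touches nothing.
It fails at once if a bottle is let fall into its cup (faster than 0.7 m/s within the cup or just over it) ((horizontal distance between bottle_large_mid and cup_large_floor below 0.03 m and z of bottle_large_mid in the frame of cup_large_floor below 0.1225 m and linear speed of bottle_large above 0.7 m/s) or (horizontal distance between bottle_small_mid and cup_small_floor below 0.03 m and z of bottle_small_mid in the frame of cup_small_floor below 0.117 m and linear speed of bottle_small above 0.7 m/s) or (horizontal distance between bottle_square_mid and cup_square_floor below 0.03 m and z of bottle_square_mid in the frame of cup_square_floor below 0.117 m and linear speed of bottle_square above 0.7 m/s)).
It fails at once if the bottle already loaded is lifted or shifted by more than 10 mm (distance of bottle_loaded_mid from where it was at the start of the episode above 0.01 m).
It fails at once if a beaker, the reagent bottle or the wash bottle is displaced by more than 25 mm or knocked over (distance of any of beaker_mid, reagent_mid, wash_bottle_mid, beaker_b_mid from where it was at the start of the episode above 0.025 m).
It also fails if it takes over 72 s, if anything falls off the work surface, if the arm or the gripper's body presses on something with over 40 N, if the wrist force passes 120 N, or if a joint passes its speed limit or range.

## Robot

A 7-joint arm with a two-finger parallel gripper is mounted at the origin on the work surface. World frame = base frame: x ahead of the robot, y to its left, z up, the work surface at z = 0. Lengths are in m, angles in degrees, forces in N, time in s.
With the tool pointing down it reaches from about 0.425 to 0.875 m from the base axis. Payload 4.7 kg.
Tool frame: the origin (TCP) lies at the centre of the arm's flange, where the gripper is bolted on; the fingertips stand 182 mm ahead of it and the grasp point (between the pads) lies 164 mm ahead of it; z points along the fingers, y is the line along which they close (so a half turn about z gives the same grasp; the last joint's range is limited). The gripper opens to 87 mm and grips with 3 to 60 N. Pads are 19 mm wide; open, the fingers measure 117 mm over their backs; the gripper's body (75 mm by 190 mm) begins 51 mm behind the grasp point.
Start: joints at [67.099, 18.392, -4.016, 83.108, 1.295, 78.541, -3.26], TCP at [0.261, -0.595, 0.405] pointing down, gripper open.
Joint ranges: [-163.93, 163.93], [-17.29, 119.83], [-79.2, 71.16], [3.27, 140.29], [-89.18, 269.18], [5.43, 117.66], [-154.24, 154.24]. Speed limits (degrees/s): [147.25, 147.25, 180, 180, 180, 180, 180].

## Interface

Orientations are given as [roll, pitch, yaw] about the fixed x, y, z axes, in that order (R = Rz(yaw) Ry(pitch) Rx(roll)).
In Python, from cell import env gives the robot as it stands. The module is installed in compiled form; this text tells all that it offers.
- The arm moves only by the tool step_arm, never from a script. Its argument "steps" is one flat list of numbers, 5 for each row, row after row: the opening, from 0 (shut) to 1 (fully open), then the shift along the tool's x, y, z in mm, then the turn about the tool's z in degrees. In form: [grip, dx, dy, dz, roll, grip, dx, dy, dz, roll, ...]. A call has 1 to 12 rows; each row shifts and turns the commanded pose from where the row before left it, along the tool's axes as they then stand; what a row does not reach is not made up. A row lasts 1/8 s, in which the tool goes at most 62.5 mm and 10.7 degrees, less where a joint would pass 70% of its speed; a pose out of reach is approached as far as the arm can. A call with a gripper value outside its range is refused whole. The fingers move at their own pace and stop on an object; "grip_force" is the grip in N (left out, the last holds). Time passes only in rows, so rows that do not move let the fingers close. It gives the time, the measured TCP pose, the force, the opening and the grip force at its end, in the units of the state.
- env.get_obs(): the state, without advancing time (a new reading comes with each control period).
- env.read_camera(name): name is "side" or "top"; returns a dict with "image" (400x640x3 uint8, red, green, blue), "camera_matrix" (3x3 intrinsics, pixels), "distortion" ([k1, k2, p1, p2, k3] as OpenCV has them; the pictures are not rectified), "R" (3x3) and "t" (3): a world point X has camera coordinates R X + t. Camera axes: x right, y down, z forward; pixel columns grow to the right and rows downward; lengths in m; the calibration is good to about 2 mm. A picture is of the moment at which its call begins. There is no depth.
- env.sign_off(): hands the job in; it is judged then, once.
The state is a dict: "time_s": time; "qpos": joint angles; "joint_velocities": joint speeds; "effort": joint torques, N m; "tool_pos": TCP position; "tool_rot": TCP orientation; "force": force on the tool from outside, world axes, zero at the start; "wrist_torque": the same for the moment, N m; "grip_width": finger opening in m; "grasp_force": force on a finger pad.
Only numpy, scipy, OpenCV 4.12 (cv2) and the standard library are available. Lean on these libraries where they do the work, as an engineer would, in place of code of your own. Each camera call takes 0.05 s, during which the arm holds its last target. There are 200 camera calls.

## Working session

There is one attempt and no reset: what is moved stays moved. The work goes in short steps, Python scripts to look and compute and a tool call to move; the robot and the scene stay as the last step left them, time stands still between calls to the robot, and variables do not carry over. Pictures are saved under pics/ and viewed, at most 10 in all, crops included, and the job is handed in when it is done.

Besides the shell and the picture viewer there is one more tool, called by a JSON object that holds its "api" and its "payload", one argument or row to a line. step_arm: Moves the arm, as the interface text tells. Its arguments: {"type":"object","properties":{"steps":{"type":"array","items":{"type":"number"}},"grip_force":{"type":"number"}},"required":["steps"]}

```bash
mkdir -p pics; python3 - <<'E'
from cell import env
import cv2,json,numpy as np
o=env.get_obs(); print({k:np.round(v,3).tolist() for k,v in o.items()})
for n in("top","side"):
    c=env.read_camera(n); cv2.imwrite(f"pics/{n}0.png",c["image"][:,:,::-1])
    print(n,np.round(c["camera_matrix"],1).tolist(),c["distortion"],np.round(c["R"],4).tolist(),c["t"])
E
```

```text
{'time_s': 0.0, 'qpos': [67.1, 18.44, -4.017, 83.176, 1.293, 78.542, -3.259], 'joint_velocities': [0.058, 0.04, 0.024, 0.02, -0.088, -0.069, 0.026], 'effort': [-0.001, -49.128, -0.405, -31.253, -0.064, 0.044, 0.0], 'tool_pos': [0.261, -0.595, 0.404], 'tool_rot': [-179.887, 0.003, 23.712], 'force': [-0.639, -0.221, -1.008], 'wrist_torque': [0.016, -0.054, 0.002], 'grasp_force': 0.0, 'grip_width': 0.087}
top [[402.0, 0.0, 318.3], [0.0, 402.0, 200.2], [0.0, 0.0, 1.0]] [-0.09112575  0.          0.          0.          0.        ] [[0.0136, -0.9999, -0.0099], [-0.9958, -0.0127, -0.0909], [0.0907, 0.0111, -0.9958]] [0.02875682 0.55735901 1.27065416]
side [[386.5, 0.0, 316.2], [0.0, 386.5, 194.8], [0.0, 0.0, 1.0]] [-0.04513297  0.          0.          0.          0.        ] [[-0.911, -0.4122, -0.011], [-0.2718, 0.6204, -0.7357], [0.31, -0.6672, -0.6773]] [0.52467899 0.24178715 1.21099042]
```

View pics/top0.png

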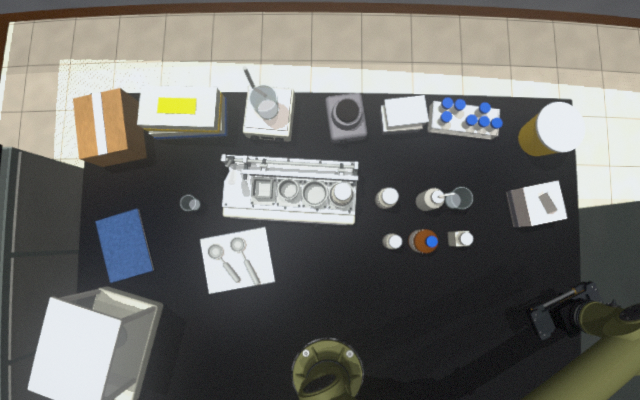

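View pics/side0.png

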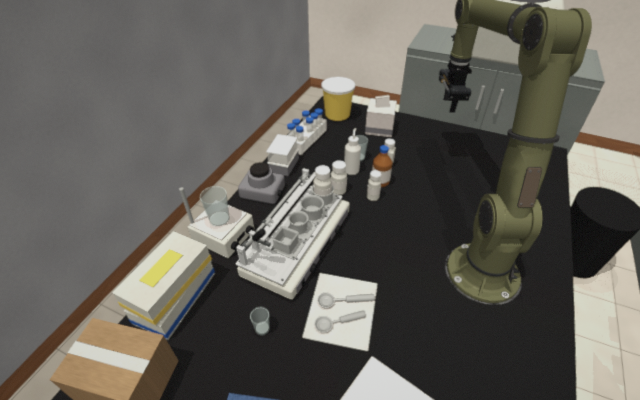

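The top picture shows these positions in pixels:
- Cups, left to right: square (263,189), small (289,190), large (315,193), loaded (342,193). The lever is near (230,175).
- Bottles: large (387,198), small (393,241), square (460,239).
- Bystanders: reagent (424,240), wash bottle (432,198), beaker (460,198), small beaker (190,203).

The side view agrees with this. Next I'll zoom in on crops.

```bash
python3 - <<'E'
import cv2
t=cv2.imread("pics/top0.png"); s=cv2.imread("pics/side0.png")
def crop(im,x0,y0,x1,y1,f,n):
    c=cv2.resize(im[y0:y1,x0:x1],None,fx=f,fy=f,interpolation=cv2.INTER_CUBIC)
    for x in range((x0+9)//10*10,x1,10): cv2.line(c,((x-x0)*f,0),((x-x0)*f,4 if x%50 else 12),(0,255,255),1)
    for y in range((y0+9)//10*10,y1,10): cv2.line(c,(0,(y-y0)*f),(4 if y%50 else 12,(y-y0)*f),(0,255,255),1)
    return c
a=crop(t,215,148,365,228,5,0);b=crop(t,370,180,480,255,5,0)
import numpy as np
cv2.imwrite("pics/c1.png",a);cv2.imwrite("pics/c2.png",b)
E
```

```text
(no output)
```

View pics/c1.png

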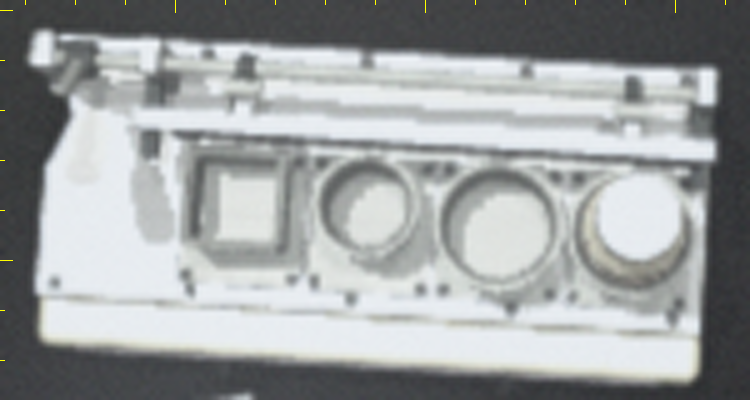

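View pics/c2.png

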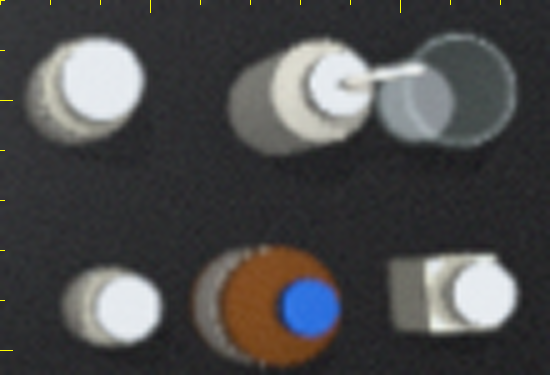

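The first crop shows the rims: square about (241,208), small (368,207), large (500,228), and the loaded cap (640,215). The second shows the caps: large (102,80), small (128,308), square (485,294). Both are in 5x crop pixels. Now I'll convert these to world positions and check them with overlays.

```bash
cat > h.py <<'E'
import cv2,numpy as np
from cell import env
def cams(): return {n:env.read_camera(n) for n in("top","side")}
def proj(c,P):
    return cv2.projectPoints(np.atleast_2d(np.float64(P)),cv2.Rodrigues(c["R"])[0],np.float64(c["t"]),c["camera_matrix"],np.float64(c["distortion"]))[0][:,0]
def unproj(c,uv,z):
    n=cv2.undistortPoints(np.float64([[uv]]),c["camera_matrix"],np.float64(c["distortion"]))[0,0]
    d=c["R"].T@np.r_[n,1]; o=-c["R"].T@c["t"]; return o+d*(z-o[2])/d[2]
def rz(a): return np.array([[np.cos(a),-np.sin(a),0],[np.sin(a),np.cos(a),0],[0,0,1]])
def circ(c,r,z,n=40):
    a=np.linspace(0,2*np.pi,n+1); return np.c_[c[0]+r*np.cos(a),c[1]+r*np.sin(a),0*a+z]
def sq(c,h,z,yaw):
    return np.r_[c[0],c[1],z]+(np.array([[1,1,0],[-1,1,0],[-1,-1,0],[1,-1,0],[1,1,0]])*h)@rz(yaw).T
def box(c,x0,x1,y0,y1,z,yaw):
    return np.r_[c[0],c[1],z]+np.array([[x0,y0,0],[x1,y0,0],[x1,y1,0],[x0,y1,0],[x0,y0,0]])@rz(yaw).T
E
python3 - <<'E'
from h import *
C=cams();c=C["top"];s=C["side"]
cr=lambda u,v,x0,y0:(x0+(u+.5)/5-.5,y0+(v+.5)/5-.5)
R={}
for n,u,v,x0,y0,z in[("sq",241,208,215,148,.125),("sm",368,207,215,148,.125),("lg",500,228,215,148,.125),("ld",640,215,215,148,.207),
 ("BL",102,80,370,180,.125),("BS",128,308,370,180,.114),("BQ",485,294,370,180,.114),("wash",340,84,370,180,.15),("reag",309,307,370,180,.165),("beak",462,90,370,180,.09)]:
    R[n]=unproj(c,cr(u,v,x0,y0),z); print(n,R[n].round(4))
# shaker fit: rigid
L=np.array([[0,.12],[0,.04],[0,-.04],[0,-.12]]);W=np.array([R[k][:2] for k in("sq","sm","lg","ld")])
Lc=L-L.mean(0);Wc=W-W.mean(0);yaw=np.arctan2((Lc[:,0]*Wc[:,1]-Lc[:,1]*Wc[:,0]).sum(),(Lc*Wc).sum())
o=W.mean(0);print("shaker",o,np.degrees(yaw));r2=rz(yaw)[:2,:2];print("res",(W-(o+L@r2.T)).round(4).tolist())
def draw(cam,f,x0,y0,x1,y1,fn):
    im=cv2.resize(cam["image"][y0:y1,x0:x1,::-1],None,fx=f,fy=f,interpolation=cv2.INTER_CUBIC)
    def pl(P,col):
        q=(proj(cam,P)-[x0,y0]+.5)*f-.5; cv2.polylines(im,[np.int32(q*8+.5).reshape(-1,1,2)],False,col,1,cv2.LINE_AA,3)
    cc=[o+r2@l for l in L]
    pl(sq(cc[0],.025,.12,yaw),(0,0,255));pl(circ(cc[1],.025,.12),(0,0,255));pl(circ(cc[2],.032,.12),(0,0,255));pl(circ(cc[3],.024,.207),(0,0,255))
    pl(box(o,-.055,.110,-.168,.248,.074,yaw),(0,255,0))
    h=np.r_[o,0]+rz(yaw)@[0.0,.215,.137]
    for k,cz,br,bz in(("BL",.024,.03,.08),("BS",.019,.023,.078)):
        pl(circ(R[k],cz,R[k][2]),(255,0,0));pl(circ(R[k],br,0),(255,0,255));pl(circ(R[k],br,bz),(255,0,255))
    pl(circ(R["BQ"],.019,.114),(255,0,0));pl(sq(R["BQ"],.023,0,0.0),(255,0,255));pl(sq(R["BQ"],.023,.078,0.0),(255,0,255))
    cv2.imwrite(fn,im)
draw(c,3,215,150,480,258,"pics/o1.png");draw(s,5,235,130,400,250,"pics/o2.png") 
draw(s,4,230,130,410,280,"pics/o2.png")
a=cv2.imread("pics/o1.png");b=cv2.imread("pics/o2.png")
print(a.shape,b.shape)
E
```

```text
sq [0.5789 0.2017 0.125 ]
sm [0.5804 0.1255 0.125 ]
lg [0.5688 0.0464 0.125 ]
ld [ 0.5681 -0.0329  0.207 ]
BL [ 0.5644 -0.1785  0.125 ]
BS [ 0.4291 -0.1958  0.114 ]
BQ [ 0.4393 -0.4123  0.114 ]
wash [ 0.5613 -0.3147  0.15  ]
reag [ 0.4311 -0.291   0.165 ]
beak [ 0.5649 -0.4085  0.09  ]
shaker [0.57403747 0.08517734] -3.2200496024091874
res [[-0.0019, -0.0033], [0.0041, 0.0004], [-0.003, 0.0012], [0.0008, 0.0017]]
(324, 795, 3) (600, 720, 3)
```

View pics/o1.png

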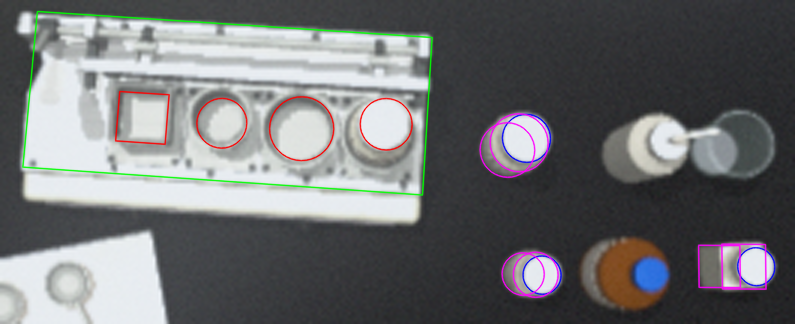

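View pics/o2.png

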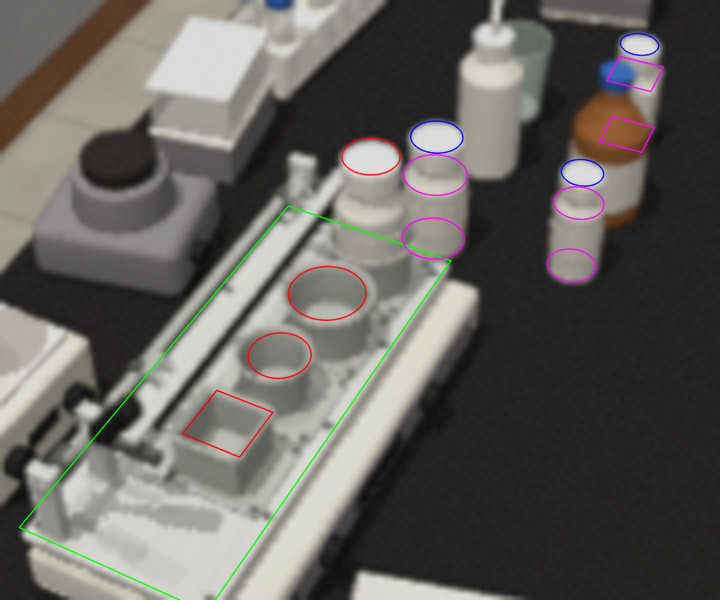

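```bash
cat > fit.py <<'E'
from h import *
from scipy.optimize import differential_evolution as DE
C=cams()
G={}
for n,c in C.items():
    g=cv2.GaussianBlur(c["image"].astype(np.float32),(0,0),1.0).max(2)
    G[n]=(cv2.Sobel(g,cv2.CV_32F,1,0),cv2.Sobel(g,cv2.CV_32F,0,1))
def score(n,P,signed=False):
    q=proj(C[n],P); d=np.diff(q,axis=0); m=(q[1:]+q[:-1])/2
    nn=np.c_[-d[:,1],d[:,0]]/(np.linalg.norm(d,axis=1)[:,None]+1e-9)
    s=lambda a:cv2.remap(a,np.float32(m[:,:1]),np.float32(m[:,1:]),cv2.INTER_LINEAR)[:,0]
    v=s(G[n][0])*nn[:,0]+s(G[n][1])*nn[:,1]
    return np.minimum(np.abs(v),150).mean()
def seg(a,b,n=60): return np.linspace(a,b,n)
def T(p,P): return np.r_[p[0],p[1],0]+np.asarray(P)@rz(p[2]).T
def shaker(p,cams=("top","side"),w=(1,1,1)):
    t=0
    for n in cams:
        e=p[3]
        for y,r in((.04,.025),(-.04,.032)): t+=w[0]*score(n,T(p,circ((0,y),r+e,.125)))
        t+=w[0]*score(n,T(p,np.vstack([seg(a,b,20) for a,b in zip(sq((0,.12),.025+e,.125,0)[:-1],sq((0,.12),.025+e,.125,0)[1:])])))
        t+=w[1]*score(n,T(p,seg([-.055,-.168,.074],[-.055,.248,.074])))+w[1]*score(n,T(p,seg([-.055,-.168,.074],[.0,-.168,.074])))
        t+=w[1]*score(n,T(p,seg([.039,-.1,.144],[.039,.14,.144])))
    return -t
B=[(.56,.588),(.07,.10),(-.09,-.01),(0,.006)]
for nm,cm,w in(("both",("top","side"),(1,1)),("top",("top",),(1,1)),("side",("side",),(1,1)),("cups",("top","side"),(1,0)),("plat",("top","side"),(0,1))):
    r=DE(shaker,B,args=(cm,w),seed=1,tol=1e-4,maxiter=60); print(nm,r.x[:2].round(4),np.degrees(r.x[2]).round(2),r.x[3].round(4),round(r.fun))
def bott(p,rc,hc,zc,rb,zb,cm):
    return -sum(2*score(n,circ(p,rc,zc))+score(n,circ(p,rb,0))+score(n,circ(p,rb,zb)) for n in cm)
for nm,g,a in(("L",(.5644,-.1785),(.024,0,.125,.03,.08)),("S",(.4291,-.1958),(.019,0,.114,.023,.078))):
    for cm in(("top","side"),("top",),("side",)):
        r=DE(bott,[(v-.01,v+.01) for v in g],args=a+(cm,),seed=1,tol=1e-4,maxiter=40);print(nm,cm,r.x.round(4),round(r.fun))
def bq(p,cm):
    def edges(z):
        q=sq(p,.023,z,p[2]);return np.vstack([seg(a,b,15) for a,b in zip(q[:-1],q[1:])])
    return -sum(2*score(n,circ(p,.019,.114))+(score(n,edges(0))+score(n,edges(.078)) if n=="top" else 0) for n in cm)
for cm in(("top","side"),("top",)):
    r=DE(bq,[(.43,.45),(-.422,-.402),(-.4,.4)],args=(cm,),seed=1,tol=1e-4,maxiter=60);print("Q",cm,r.x[:2].round(4),np.degrees(r.x[2]).round(1),round(r.fun))
E
python3 fit.py
```

```text
both [0.5757 0.0911] -2.65 0.0 -1143
top [0.5771 0.0899] -3.28 0.0009 -666
side [0.5726 0.0948] -3.19 0.0012 -592
cups [0.5746 0.0919] -5.0 0.0002 -551
plat [0.5644 0.0922] -2.59 0.0001 -631
L ('top', 'side') [ 0.5642 -0.1783] -996
L ('top',) [ 0.5653 -0.1787] -559
L ('side',) [ 0.5631 -0.1759] -447
S ('top', 'side') [ 0.4283 -0.1952] -1054
S ('top',) [ 0.4304 -0.1968] -567
S ('side',) [ 0.428 -0.192] -498
Q ('top', 'side') [ 0.4391 -0.4131] 6.5 -856
Q ('top',) [ 0.4394 -0.4137] 6.2 -567
```

```bash
sed '/^B=/,$d' fit.py > fitlib.py; python3 - <<'E'
from fitlib import *
def cup(p,r,cm): return -sum(score(n,circ(p,r+p[2],.125)) for n in cm)
def cap(p,r,cm): return -sum(score(n,circ(p,.024,.207)) for n in cm)
yaw=np.radians(-3.1)
def scup(p,r,cm):
    q=sq(p,.025+p[2],.125,yaw);P=np.vstack([seg(a,b,20) for a,b in zip(q[:-1],q[1:])]);return -sum(score(n,P) for n in cm)
for nm,f,g,r in(("sq",scup,(.581,.207),.025),("sm",cup,(.577,.130),.025),("lg",cup,(.572,.05),.032),("ld",cap,(.57,-.031),0)):
    for cm in(("top","side"),("top",),("side",)):
        q=DE(f,[(g[0]-.014,g[0]+.014),(g[1]-.014,g[1]+.014),(-.001,.008)],args=(r,cm),seed=1,tol=1e-5,maxiter=80)
        print(nm,cm,q.x.round(4),round(q.fun))
# triangulated corner points by hand: none
im=C["top"]["image"][:,:,::-1]
a=cv2.resize(im[170:215,250:362],None,fx=7,fy=7,interpolation=cv2.INTER_CUBIC)
s=C["side"]["image"][:,:,::-1][165:262,270:345]
b=cv2.resize(s,None,fx=6,fy=6,interpolation=cv2.INTER_CUBIC)
cv2.imwrite("pics/z.png",a)
E
```

```text
sq ('top', 'side') [0.5749 0.2074 0.0036] -192
sq ('top',) [0.5726 0.206  0.0021] -118
sq ('side',) [0.5846 0.21   0.0072] -95
sm ('top', 'side') [5.796e-01 1.318e-01 1.000e-04] -202
sm ('top',) [0.5823 0.1302 0.0009] -117
sm ('side',) [0.5786 0.1347 0.0022] -105
lg ('top', 'side') [5.698e-01 5.280e-02 1.000e-04] -196
lg ('top',) [ 0.5722  0.0515 -0.    ] -107
lg ('side',) [0.5683 0.0551 0.0012] -104
ld ('top', 'side') [ 0.5681 -0.0324  0.0077] -277
ld ('top',) [ 0.5687 -0.0323  0.0015] -137
ld ('side',) [ 0.5649 -0.031   0.0025] -143
```

View pics/z.png

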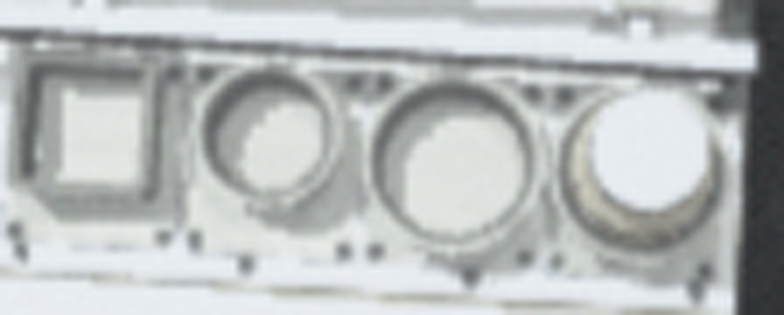

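The rim fits agree to about 2 mm. I take the shaker at (0.575, 0.092) with yaw about -3.2°, and I'll correct that with the held bottle in view. First I turn so the fingers close across the row, then move over the large bottle.

{"api": "step_arm", "payload": {
  "steps": [1,0,0,0,-10.5,1,0,0,0,-10.5,1,0,0,0,-10.5,1,0,0,0,-10.5,1,0,0,0,-10.5,1,0,0,0,-10.6],
  "grip_force": 30
}}

```text
time_s: 1.15
tool_pos: [0.2613, -0.5952, 0.4048]
tool_rot: [-180.0, 0.0, 87.2]
force: [0.4, 0.3, 0.7]
grip_width: 0.0867
grasp_force: 0.0
```

{"api": "step_arm", "payload": {
  "steps": [1,36,23,0,0,1,36,23,0,0,1,36,23,0,0,1,36,23,0,0,1,36,23,0,0,1,36,23,0,0,1,36,23,0,0,1,36,23,0,0,1,36,23,0,0,1,36,23,0,0,1,36,23,0,0,1,36,23,0,0]
}}

```text
time_s: 2.65
tool_pos: [0.5616, -0.1781, 0.405]
tool_rot: [180.0, 0.0, 86.8]
force: [0.7, -0.3, 0.7]
grip_width: 0.0869
grasp_force: 0.0
```

{"api": "step_arm", "payload": {
  "steps": [1,0,3,30,0,1,0,0,35,0,1,0,0,35,0,1,0,0,27,0,1,0,0,0,0,0,0,0,0,0,0,0,0,0,0,0,0,0,0,0,0,0,0,0,0,0,0,0,0,0,0,0,0,0,0]
}}

```text
time_s: 4.03
tool_pos: [0.5642, -0.1794, 0.2781]
tool_rot: [180.0, 0.0, 86.8]
force: [-0.1, -0.4, 1.0]
grip_width: 0.0471
grasp_force: 30.0
```

{"api": "step_arm", "payload": {
  "steps": [0,0,0,20,0,0,0,0,-60,0,0,0,0,-55,0,0,0,0,-55,0,0,0,0,-45,0,0,0,0,-30,0]
}}

```text
time_s: 4.78
tool_pos: [0.5639, -0.1792, 0.5046]
tool_rot: [179.9, 0.0, 86.8]
force: [0.4, 0.0, -2.3]
grip_width: 0.047
grasp_force: 32.2
```

I wrote the first row of that lift as 20 mm down, which was a mistake, so the grip may have slipped along the cap. I'll move over the cup and measure where the bottle hangs.

{"api": "step_arm", "payload": {
  "steps": [0,38,0,0,0,0,38,-1,0,0,0,38,-1,0,0,0,38,-1,0,0,0,38,-1,0,0,0,38,0,0,0,0,3,0,0,0,0,0,0,0,0,0,0,0,0,0]
}}

```text
time_s: 5.9
tool_pos: [0.573, 0.0499, 0.5022]
tool_rot: [-180.0, 0.1, 86.7]
force: [0.5, -0.8, -1.9]
grip_width: 0.0473
grasp_force: 32.2
```

```bash
python3 - <<'E'
from fitlib import *
o=env.get_obs();p=o["tool_pos"];print(p,o["tool_rot"],o["force"])
zb=p[2]-.278
# side: known xy unknown, z unknown; fit circles base, shoulder, in side cam only w/ z from top too
def f(q,cm): 
    return -sum(2*score(n,circ(q,.03,q[2]))+score(n,circ(q,.03,q[2]+.08)) for n in cm)
for cm in(("side",),("top","side")):
    r=DE(f,[(p[0]-.012,p[0]+.012),(p[1]-.012,p[1]+.012),(zb-.012,zb+.03)],args=(cm,),seed=1,tol=1e-5,maxiter=80);print(cm,r.x.round(4),zb,round(r.fun))
a=cv2.resize(C["side"]["image"][60:260,230:400,::-1],None,fx=3,fy=3,interpolation=cv2.INTER_CUBIC)
b=cv2.resize(C["top"]["image"][130:230,250:380,::-1],None,fx=2,fy=2,interpolation=cv2.INTER_CUBIC)
im=np.zeros((600,510+260,3),np.uint8);im[:,:510]=a;im[:200,510:]=b;cv2.imwrite("pics/h1.png",im)
E
```

```text
[0.57296653 0.05010693 0.50246751] [-1.79974595e+02  2.74794082e-02  8.66785123e+01] [ 0.26997852  0.2698496  -2.32545545]
('side',) [0.5849 0.0405 0.2544] 0.22446751060958592 -226
('top', 'side') [0.5849 0.0621 0.2223] 0.22446751060958592 -235
```

View pics/h1.png

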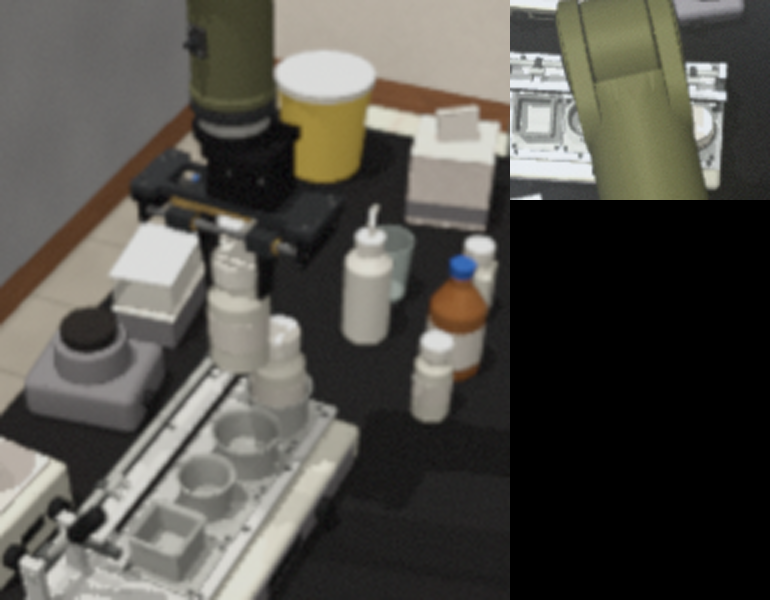

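The bottle hangs upright from its cap over the cups, its base at about (240,370) in the crop. The top view is blocked by the arm. I'll compare the outline I expect with the measured edges.

```bash
python3 - <<'E'
from fitlib import *
p=env.get_obs()["tool_pos"];c=C["side"]
for dz in(0,.01,.02):
    zb=p[2]-.278+dz   # dz: bottle higher relative to the tool
    a=proj(c,circ(p,.03,zb));b=proj(c,circ(p,.03,zb+.08));k=proj(c,circ(p,.024,zb+.125))
    print(dz,"base bottom",a[:,1].max().round(1),"baseL/R",a[:,0].min().round(1),a[:,0].max().round(1),"sh L/R",b[:,0].min().round(1),b[:,0].max().round(1),"sh mid v",b[:,1].mean().round(1),"cap v",k[:,1].min().round(1),k[:,1].max().round(1))
g=c["image"].astype(int).sum(2)//3
print("rows 160/166/172");[print(v,g[v,292:330].tolist()) for v in(160,166,172)]
for u in(303,309,315): print("col",u,"v120..",g[120:192,u].tolist())
E
```

```text
0 base bottom 185.8 baseL/R 300.0 319.2 sh L/R 298.9 319.1 sh mid v 158.9 cap v 141.8 151.4
0.01 base bottom 183.3 baseL/R 299.8 319.2 sh L/R 298.8 319.1 sh mid v 156.2 cap v 138.9 148.6
0.02 base bottom 180.8 baseL/R 299.7 319.2 sh L/R 298.6 319.0 sh mid v 153.5 cap v 136.1 145.7
rows 160/166/172
160 [99, 67, 62, 64, 61, 50, 50, 111, 166, 182, 187, 189, 190, 191, 192, 192, 192, 192, 189, 184, 176, 178, 171, 155, 134, 106, 109, 95, 46, 35, 35, 35, 34, 34, 37, 36, 33, 36]
166 [62, 54, 35, 25, 23, 24, 48, 105, 150, 155, 153, 151, 151, 152, 152, 151, 151, 149, 147, 144, 142, 138, 134, 132, 128, 125, 122, 135, 173, 198, 205, 207, 203, 195, 185, 153, 95, 45]
172 [25, 22, 25, 27, 31, 34, 41, 82, 126, 143, 149, 152, 153, 153, 155, 155, 155, 154, 152, 148, 145, 142, 139, 136, 131, 126, 122, 143, 177, 192, 209, 210, 194, 182, 181, 177, 165, 130]
col 303 v120.. [18, 17, 19, 17, 17, 15, 19, 28, 35, 48, 80, 115, 169, 189, 183, 150, 104, 77, 87, 108, 135, 141, 160, 165, 165, 187, 173, 157, 180, 173, 159, 158, 159, 156, 150, 140, 159, 180, 188, 189, 189, 189, 181, 161, 149, 148, 151, 157, 156, 153, 152, 152, 152, 151, 151, 152, 149, 148, 148, 149, 148, 145, 139, 152, 167, 187, 202, 202, 199, 192, 171, 120]
col 309 v120.. [16, 15, 16, 15, 11, 16, 15, 17, 22, 33, 38, 60, 101, 173, 207, 209, 179, 131, 98, 93, 132, 146, 145, 144, 146, 147, 157, 184, 175, 178, 171, 157, 157, 158, 159, 157, 148, 144, 158, 183, 192, 193, 191, 183, 161, 150, 149, 149, 153, 150, 150, 152, 154, 151, 152, 152, 153, 152, 147, 147, 147, 147, 147, 144, 108, 59, 76, 105, 152, 191, 180, 160]
col 315 v120.. [22, 25, 14, 16, 12, 14, 12, 14, 15, 16, 31, 35, 40, 55, 53, 43, 45, 47, 46, 42, 38, 35, 33, 39, 54, 65, 66, 68, 78, 82, 81, 81, 81, 81, 78, 72, 76, 80, 84, 109, 155, 170, 159, 141, 133, 131, 132, 132, 134, 134, 135, 135, 136, 136, 136, 137, 134, 130, 131, 130, 129, 130, 132, 132, 127, 122, 122, 123, 123, 122, 123, 122]
```

{"api": "step_arm", "payload": {
  "steps": [0,-1.6,-1.9,30,0,0,0,0,35,0,0,0,0,25,0,0,0,0,10,0,0,0,0,0,0,0,0,0,0,0]
}}

```text
time_s: 6.85
tool_pos: [0.5712, 0.0501, 0.4041]
tool_rot: [179.9, -0.0, 86.8]
force: [0.2, -0.3, -1.2]
grip_width: 0.0475
grasp_force: 32.0
```

```bash
python3 - <<'E'
from h import *
C=cams();o=env.get_obs();print(o["tool_pos"],o["force"])
a=cv2.resize(C["side"]["image"][150:250,260:350,::-1],None,fx=6,fy=6,interpolation=cv2.INTER_CUBIC)
p=o["tool_pos"]
for dz in(.005,.01):
    q=((proj(C["side"],circ(p,.03,p[2]-.278+dz))-[260,150]+.5)*6-.5);cv2.polylines(a,[np.int32(q)],False,(255,0,255),1,cv2.LINE_AA)
q=((proj(C["side"],circ([.571,.0485],.033,.125))-[260,150]+.5)*6-.5);cv2.polylines(a,[np.int32(q)],False,(0,0,255),1,cv2.LINE_AA)
q=((proj(C["side"],circ([.5755,.128],.026,.125))-[260,150]+.5)*6-.5);cv2.polylines(a,[np.int32(q)],False,(0,0,255),1,cv2.LINE_AA)
cv2.imwrite("pics/h2.png",a)
E
```

```text
[0.57118323 0.05016772 0.40398615] [ 0.63708277  0.30236435 -2.04762425]
```

View pics/h2.png

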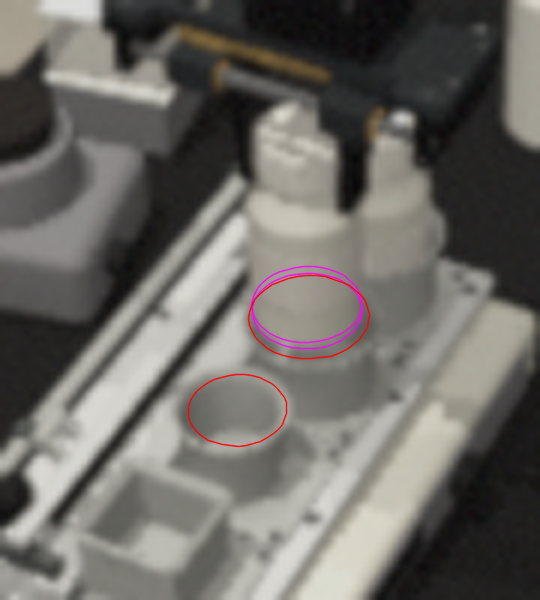

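The bottle is above the cup mouth at about x 246-358. The cup wall below spans about 255-377 in the crop, so the bottle needs to move right in the image. I'll measure those edges.

```bash
python3 - <<'E'
from h import *
c=env.read_camera("side");g=c["image"].astype(int).sum(2)//3
p=env.get_obs()["tool_pos"];zb=p[2]-.278+.007
for v in(192,196,200): print("bottle",v,g[v,296:326].tolist())
for v in(206,208,210,212,214,216): print("cup",v,g[v,296:328].tolist())
for z in(.03,.06): q=proj(c,circ(p,.03,zb+z));print("pred bottle",z,q[:,0].min(),q[:,0].max(),q[:,1].max())
for z in(.085,.1,.12): q=proj(c,circ((.571,.0485),.0335,z));print("pred cup",z,q[:,0].min(),q[:,0].max(),q[:,1].mean())
E
```

```text
bottle 192 [211, 201, 168, 142, 134, 134, 144, 151, 155, 158, 156, 153, 153, 151, 151, 148, 146, 142, 141, 136, 134, 131, 126, 121, 130, 141, 139, 139, 138, 137]
bottle 196 [187, 180, 157, 106, 58, 97, 140, 147, 151, 153, 155, 156, 156, 154, 153, 151, 149, 146, 143, 138, 135, 130, 124, 118, 115, 121, 122, 122, 119, 111]
bottle 200 [91, 46, 73, 120, 141, 138, 136, 138, 143, 151, 153, 154, 156, 155, 154, 151, 149, 146, 141, 138, 132, 126, 120, 111, 104, 109, 113, 110, 109, 107]
cup 206 [182, 193, 195, 193, 184, 156, 121, 105, 114, 130, 146, 156, 152, 148, 147, 145, 142, 139, 134, 130, 121, 110, 101, 98, 95, 100, 109, 120, 121, 121, 119, 115]
cup 208 [194, 195, 193, 188, 178, 152, 123, 122, 117, 113, 131, 148, 128, 117, 119, 120, 117, 117, 119, 119, 119, 119, 120, 123, 117, 111, 120, 141, 136, 130, 117, 113]
cup 210 [192, 188, 183, 174, 149, 117, 110, 109, 113, 124, 139, 142, 130, 131, 125, 124, 125, 127, 130, 127, 131, 129, 111, 108, 96, 92, 101, 116, 115, 97, 91, 113]
cup 212 [153, 152, 151, 150, 151, 152, 149, 148, 142, 126, 115, 112, 109, 113, 111, 110, 110, 110, 109, 108, 106, 105, 102, 100, 96, 93, 98, 110, 115, 120, 124, 134]
cup 214 [122, 125, 127, 129, 130, 132, 134, 138, 145, 151, 151, 133, 115, 115, 111, 109, 110, 108, 108, 107, 106, 104, 101, 99, 97, 96, 101, 109, 113, 120, 135, 142]
cup 216 [119, 123, 124, 127, 128, 128, 128, 126, 125, 133, 151, 161, 138, 120, 117, 115, 113, 113, 109, 107, 107, 104, 101, 99, 100, 104, 110, 112, 110, 98, 113, 152]
pred bottle 0.03 301.28125843019455 319.90561631111564 200.57681240714788
pred bottle 0.06 300.9297095164691 319.8631236176302 193.5765055317439
pred cup 0.085 301.3389252457277 321.27211988907897 210.93551316347208
pred cup 0.1 301.1717803026064 321.26287467635757 207.75204078834568
pred cup 0.12 300.9449076155108 321.25026829067036 203.4280918427388
```

{"api": "step_arm", "payload": {
  "steps": [0,-1,0,5,0,0,0,0,5,0,0,0,0,4,0,0,0,0,0,0]
}}

```text
time_s: 7.5
tool_pos: [0.5708, 0.0487, 0.3885]
tool_rot: [-180.0, 0.0, 86.8]
force: [-0.2, -1.5, -2.4]
grip_width: 0.0473
grasp_force: 32.1
```

{"api": "step_arm", "payload": {
  "steps": [0,0,0,5,0,0,0,0,5,0,0,0,0,0,0]
}}

```text
time_s: 7.88
tool_pos: [0.5707, 0.0486, 0.378]
tool_rot: [-180.0, 0.0, 86.8]
force: [1.6, -1.2, -3.0]
grip_width: 0.0471
grasp_force: 31.7
```

{"api": "step_arm", "payload": {
  "steps": [0,0,0,5,0,0,0,0,5,0,0,0,0,4,0,0,0,0,0,0]
}}

```text
time_s: 8.38
tool_pos: [0.5708, 0.0488, 0.3641]
tool_rot: [-180.0, 0.0, 86.8]
force: [1.9, -2.4, -3.5]
grip_width: 0.0473
grasp_force: 31.4
```

{"api": "step_arm", "payload": {
  "steps": [0,-1,0.8,2,0,0,0,0,2,0,0,0,0,2,0,0,0,0,0,0]
}}

```text
time_s: 8.88
tool_pos: [0.5714, 0.0483, 0.3584]
tool_rot: [-180.0, -0.0, 86.8]
force: [-0.4, -2.4, -3.0]
grip_width: 0.0476
grasp_force: 31.5
```

{"api": "step_arm", "payload": {
  "steps": [0,-0.7,0,2,0,0,0,0,2,0,0,0,0,2,0,0,0,0,0,0]
}}

```text
time_s: 9.38
tool_pos: [0.5713, 0.0476, 0.3524]
tool_rot: [-180.0, -0.0, 86.8]
force: [0.3, 0.0, -2.5]
grip_width: 0.0474
grasp_force: 31.5
```

{"api": "step_arm", "payload": {
  "steps": [0,0,0,2,0,0,0,0,2,0,0,0,0,1,0,0,0,0,0,0]
}}

```text
time_s: 9.88
tool_pos: [0.5716, 0.0476, 0.3511]
tool_rot: [179.9, 0.1, 86.8]
force: [-7.0, -0.8, 14.7]
grip_width: 0.0473
grasp_force: 33.1
```

{"api": "step_arm", "payload": {
  "steps": [0,0,0,-3,0,1,0,0,0,0,1,0,0,0,0,1,0,0,0,0,1,0,0,0,0,1,0,0,-20,0,1,0,0,-40,0,1,0,0,-50,0,1,0,0,-35,0,1,0,0,0,0]
}}

```text
time_s: 11.12
tool_pos: [0.5718, 0.048, 0.5006]
tool_rot: [179.6, -0.0, 86.8]
force: [0.1, 0.2, -0.1]
grip_width: 0.0871
grasp_force: 0.0
```

{"api": "step_arm", "payload": {
  "steps": [1,-31.5,-16,0,0,1,-31.5,-16,0,0,1,-31.5,-16,0,0,1,-31.5,-16,0,0,1,-31.5,-16,0,0,1,-31.5,-16,0,0,1,-31.5,-16,0,0,1,-31,-17,0,0,1,0,0,0,0]
}}

```text
time_s: 12.25
tool_pos: [0.427, -0.1992, 0.4955]
tool_rot: [-179.9, 0.0, 86.5]
force: [0.2, -0.4, -0.1]
grip_width: 0.0871
grasp_force: 0.0
```

```bash
python3 - <<'E'
from fitlib import *
print(env.get_obs()["tool_pos"],env.get_obs()["tool_rot"])
def f(q,rc,zc,rb,zb,cm): return -sum(2*score(n,circ(q,rc,zc))+(score(n,circ(q,rb,zb)) if n=="side" else 0) for n in cm)
for nm,g,a in(("Lin",(.5715,.0476),(.024,.207,.03,.162)),("S",(.429,-.195),(.019,.114,.023,0))):
  for cm in(("top",),("side",)):
    r=DE(f,[(v-.012,v+.012) for v in g],args=a+(cm,),seed=1,tol=1e-5,maxiter=60);print(nm,cm,r.x.round(4),round(r.fun))
E
```

```text
[ 0.42869142 -0.19622882  0.49568267] [ 1.79998012e+02 -3.81174154e-02  8.68008407e+01]
Lin ('top',) [0.5728 0.0494] -267
Lin ('side',) [0.5707 0.0508] -313
S ('top',) [ 0.4305 -0.1975] -300
S ('side',) [ 0.4279 -0.1916] -396
```

{"api": "step_arm", "payload": {
  "steps": [1,0,0,55,0,1,0,0,60,0,1,0,0,55,0,1,0,0,35,0,1,0,0,22,0,1,0,0,0,0,0,0,0,0,0,0,0,0,0,0,0,0,0,0,0,0,0,0,0,0,0,0,0,0,0]
}}

```text
time_s: 13.72
tool_pos: [0.4287, -0.1967, 0.2689]
tool_rot: [180.0, 0.0, 86.8]
force: [-0.5, -0.2, -0.0]
grip_width: 0.045
grasp_force: 0.0
```

{"api": "step_arm", "payload": {
  "steps": [0,0,0,0,0,0,0,0,0,0]
}}

```text
time_s: 13.98
tool_pos: [0.4287, -0.1967, 0.2688]
tool_rot: [180.0, 0.0, 86.8]
force: [0.3, -0.1, 0.2]
grip_width: 0.0371
grasp_force: 30.0
```

{"api": "step_arm", "payload": {
  "steps": [0,0,0,-20,0,0,0,0,-50,0,0,0,0,-60,0,0,0,0,-60,0,0,0,0,-40,0,0,0,0,0,0]
}}

```text
time_s: 14.72
tool_pos: [0.4292, -0.1966, 0.5018]
tool_rot: [179.7, 0.2, 86.8]
force: [-1.1, 0.8, -1.6]
grip_width: 0.0367
grasp_force: 30.0
```

{"api": "step_arm", "payload": {
  "steps": [0,33,13,0,0,0,33,13,0,0,0,33,13,0,0,0,33,13,0,0,0,33,13,0,0,0,33,13,0,0,0,33,13,0,0,0,33,13,0,0,0,33,13,0,0,0,33,12,0,0,0,0,0,0,0,0,0,0,0,0]
}}

```text
time_s: 16.23
tool_pos: [0.5757, 0.125, 0.497]
tool_rot: [-179.8, 0.1, 86.8]
force: [0.7, 0.1, -1.3]
grip_width: 0.0369
grasp_force: 30.0
```

{"api": "step_arm", "payload": {
  "steps": [0,2.5,0,30,0,0,0,0,35,0,0,0,0,20,0,0,0,0,10,0,0,0,0,0,0,0,0,0,0,0]
}}

```text
time_s: 16.98
tool_pos: [0.5763, 0.1283, 0.405]
tool_rot: [179.9, -0.0, 86.8]
force: [-0.1, 0.7, -1.5]
grip_width: 0.0372
grasp_force: 30.0
```

```bash
python3 - <<'E'
from h import *
c=env.read_camera("side");g=c["image"].astype(int).sum(2)//3
o=env.get_obs();p=o["tool_pos"];print(p,o["force"]);zb=p[2]-.2688
for z in(.0,.03,.06): q=proj(c,circ(p,.023,zb+z));print("pred bottle",z,q[:,0].min().round(1),q[:,0].max().round(1),q[:,1].max().round(1))
for v in(205,212): print("bottle",v,"from 284",g[v,284:312].tolist())
print("col",g[195:235,round(q[:,0].mean())].tolist())
E
```

```text
[0.57630068 0.12838386 0.40497308] [-0.1421054  -0.74977509 -1.76491495]
pred bottle 0.0 291.4 306.1 220.7
pred bottle 0.03 290.9 305.8 213.9
pred bottle 0.06 290.3 305.5 206.9
bottle 205 from 284 [207, 211, 204, 180, 150, 135, 140, 150, 153, 149, 150, 150, 150, 151, 147, 145, 142, 137, 132, 130, 125, 121, 125, 136, 140, 142, 142, 142]
bottle 212 from 284 [185, 171, 117, 54, 50, 101, 148, 162, 149, 152, 154, 155, 156, 153, 152, 149, 145, 140, 136, 131, 125, 115, 106, 105, 107, 110, 110, 110]
col [158, 156, 154, 143, 150, 179, 190, 189, 170, 153, 147, 148, 148, 156, 154, 151, 151, 152, 152, 152, 146, 143, 145, 148, 147, 145, 142, 150, 150, 140, 128, 114, 109, 109, 112, 114, 120, 140, 142, 138]
```

{"api": "step_arm", "payload": {
  "steps": [0,-0.8,-0.4,5,0,0,0,0,5,0,0,0,0,5,0,0,0,0,3,0,0,0,0,0,0]
}}

```text
time_s: 17.65
tool_pos: [0.5768, 0.1271, 0.3868]
tool_rot: [179.7, -0.0, 86.8]
force: [4.9, -0.1, 1.1]
grip_width: 0.0373
grasp_force: 30.1
```

{"api": "step_arm", "payload": {
  "steps": [0,0,1.5,0,0,0,0,0,2,0,0,0,0,2,0,0,0,0,0,0]
}}

```text
time_s: 18.15
tool_pos: [0.5778, 0.127, 0.3818]
tool_rot: [179.9, -0.0, 86.8]
force: [5.4, -1.0, -0.4]
grip_width: 0.0372
grasp_force: 30.1
```

{"api": "step_arm", "payload": {
  "steps": [0,0,1.5,0,0,0,0,0,2,0,0,0,0,2,0,0,0,0,0,0]
}}

```text
time_s: 18.65
tool_pos: [0.5786, 0.1271, 0.3774]
tool_rot: [180.0, 0.0, 86.8]
force: [6.0, 0.3, -1.2]
grip_width: 0.037
grasp_force: 30.1
```

{"api": "step_arm", "payload": {
  "steps": [0,0,2,0,0,0,0,0,0,0]
}}

```text
time_s: 18.9
tool_pos: [0.58, 0.1272, 0.377]
tool_rot: [-179.8, 0.0, 86.8]
force: [0.9, -0.4, -0.5]
grip_width: 0.037
grasp_force: 30.0
```

{"api": "step_arm", "payload": {
  "steps": [0,0,0.5,3,0,0,0,0,4,0,0,0,0,4,0,0,0,0,0,0]
}}

```text
time_s: 19.4
tool_pos: [0.5807, 0.127, 0.366]
tool_rot: [-179.9, 0.0, 86.8]
force: [-0.2, 0.3, -1.1]
grip_width: 0.0373
grasp_force: 30.0
```

{"api": "step_arm", "payload": {
  "steps": [0,0,0,4,0,0,0,0,4,0,0,0,0,4,0,0,0,0,2,0,0,0,0,0,0]
}}

```text
time_s: 20.02
tool_pos: [0.581, 0.127, 0.3525]
tool_rot: [-180.0, 0.0, 86.8]
force: [-0.9, -0.1, -2.2]
grip_width: 0.0367
grasp_force: 30.0
```

{"api": "step_arm", "payload": {
  "steps": [0,0,0,2,0,0,0,0,2,0,0,0,0,0,0]
}}

```text
time_s: 20.4
tool_pos: [0.5813, 0.1274, 0.3508]
tool_rot: [179.9, 0.0, 86.8]
force: [-2.1, -0.3, 7.1]
grip_width: 0.0376
grasp_force: 30.0
```

{"api": "step_arm", "payload": {
  "steps": [0,0,0,-1.5,0,1,0,0,0,0,1,0,0,0,0,1,0,0,0,0,1,0,0,0,0,1,0,0,-20,0,1,0,0,-40,0,1,0,0,-50,0,1,0,0,-40,0]
}}

```text
time_s: 21.52
tool_pos: [0.5808, 0.1274, 0.5041]
tool_rot: [179.8, -0.0, 86.8]
force: [0.4, 0.2, -0.3]
grip_width: 0.0868
grasp_force: 0.0
```

{"api": "step_arm", "payload": {
  "steps": [1,-47,-14,0,0,1,-47,-14,0,0,1,-47,-14,0,0,1,-47,-14,0,0,1,-47,-14,0,0,1,-47,-14,0,0]
}}

```text
time_s: 22.28
tool_pos: [0.4807, -0.1507, 0.5021]
tool_rot: [179.9, 0.1, 86.8]
force: [0.8, -0.8, -0.7]
grip_width: 0.0874
grasp_force: 0.0
```

```bash
python3 - <<'E'
from fitlib import *
o=env.get_obs();print(o["tool_pos"],o["tool_rot"])
def f(q,rc,zc,cm): return -sum(score(n,circ(q,rc,zc)) for n in cm)
for nm,g,a in(("Lin",(.5715,.0476),(.024,.207)),("Sin",(.5805,.1274),(.019,.196)),("ld",(.568,-.032),(.024,.207))):
  for cm in(("top",),("side",)):
    r=DE(f,[(v-.012,v+.012) for v in g],args=a+(cm,),seed=1,tol=1e-5,maxiter=60);print(nm,cm,r.x.round(4),round(r.fun))
# straight features: bar face front top edge & platform front edge, yaw & offset per camera
def line(q,x,z,cm): 
    pp=(q[0],.088,q[1]); return -sum(score(n,T(pp,seg([x,-.08,z],[x,.14,z]))) for n in cm)
for nm,x,z in(("plat",-.055,.074),("bar",.039,.144)):
  for cm in(("top",),("side",)):
    r=DE(line,[(.56,.59),(-.14,0)],args=(x,z,cm),seed=1,tol=1e-5);print(nm,cm,r.x[0].round(4),np.degrees(r.x[1]).round(2),round(r.fun))
def q2(p,cm):
    def edges(z):
        q=sq(p,.023,z,p[2]);return np.vstack([seg(a,b,15) for a,b in zip(q[:-1],q[1:])])
    return -(2*score("top",circ(p,.019,.114))+score("top",edges(0))+score("top",edges(.078)))
for cap in(1,):
    for lo,hi in((-.25,0),(0,.25)):
        r=DE(q2,[(.43,.45),(-.422,-.402),(lo,hi)],args=(0,),seed=2,tol=1e-4);print("Q",r.x[:2].round(4),np.degrees(r.x[2]).round(1),round(r.fun))
def sc(p):
    t=0
    for n in("top","side"):
        q=sq(p,.025+p[3],.125,p[2]);t+=score(n,np.vstack([seg(a,b,20) for a,b in zip(q[:-1],q[1:])]))
    return -t
r=DE(sc,[(.57,.592),(.197,.217),(-.15,.02),(0,.004)],seed=1,tol=1e-4);print("sqcup",r.x.round(4),np.degrees(r.x[2]),r.fun)
E
```

```text
[ 0.47934153 -0.15574234  0.50154675] [179.9737303    0.20103304  86.23769882]
Lin ('top',) [0.5728 0.0496] -133
Lin ('side',) [0.5705 0.0507] -113
Sin ('top',) [0.5818 0.1279] -144
Sin ('side',) [0.5819 0.1311] -93
ld ('top',) [ 0.5687 -0.0323] -137
ld ('side',) [ 0.565 -0.031] -143
plat ('top',) 0.5671 -3.11 -78
plat ('side',) 0.5613 -3.23 -145
bar ('top',) 0.579 -3.19 -150
bar ('side',) 0.5767 -1.7 -115
Q [ 0.4385 -0.4176] -0.0 -449
Q [ 0.438  -0.4173] 8.6 -455
sqcup [ 0.5755  0.2077 -0.1499  0.003 ] -8.586821121576044 -199.04862133444146
```

```bash
python3 - <<'E'
import fitlib as F
from fitlib import *
def prep(im):
    g=cv2.GaussianBlur(im.astype(np.float32),(0,0),.7).max(2); F.G["top"]=(cv2.Sobel(g,cv2.CV_32F,1,0),cv2.Sobel(g,cv2.CV_32F,0,1))
old=cv2.imread("pics/top0.png");new=C["top"]["image"]
print("diff",np.abs(old[225:255,445:480,::-1].astype(int)-new[225:255,445:480]).mean())
for nm,im in(("old",old),("new",new)):
    prep(im);out=[]
    for yd in range(-12,16,3):
        def f(p):
            t=0
            for z in(0,.078):
                q=sq(p,.023,z,np.radians(yd));t+=score("top",np.vstack([seg(a,b,15) for a,b in zip(q[:-1],q[1:])]))
            return -t-score("top",circ(p,.019,.114))
        r=DE(f,[(.43,.45),(-.425,-.402)],seed=2,tol=1e-4);out.append((yd,round(r.fun),r.x.round(4).tolist()))
    print(nm,out)
print(new[230:248,446:476].max(2).tolist())
E
```

```text
diff 31.164444444444445
old [(-12, -398, [0.4395, -0.4126]), (-9, -406, [0.4395, -0.4123]), (-6, -412, [0.44, -0.4128]), (-3, -416, [0.4393, -0.4134]), (0, -418, [0.439, -0.4138]), (3, -419, [0.4398, -0.4141]), (6, -421, [0.4391, -0.414]), (9, -418, [0.439, -0.4137]), (12, -412, [0.4382, -0.4134]), (15, -406, [0.4401, -0.4127])]
new [(-12, -255, [0.4393, -0.4184]), (-9, -255, [0.4387, -0.4183]), (-6, -256, [0.439, -0.4185]), (-3, -255, [0.4383, -0.4184]), (0, -256, [0.4388, -0.4183]), (3, -259, [0.4389, -0.4183]), (6, -262, [0.4382, -0.4181]), (9, -263, [0.4383, -0.4181]), (12, -265, [0.4382, -0.4181]), (15, -266, [0.438, -0.4182])]
[[103, 100, 104, 105, 104, 99, 86, 70, 55, 68, 103, 126, 129, 127, 128, 127, 127, 128, 130, 128, 117, 94, 75, 49, 44, 42, 38, 38, 42, 39], [101, 103, 101, 105, 102, 94, 76, 61, 57, 76, 114, 128, 129, 127, 129, 127, 126, 128, 130, 130, 150, 196, 180, 100, 49, 38, 42, 40, 36, 42], [97, 97, 98, 102, 98, 83, 65, 55, 57, 86, 121, 128, 127, 127, 126, 128, 128, 128, 130, 133, 164, 219, 193, 125, 65, 38, 39, 38, 38, 39], [95, 99, 97, 96, 91, 76, 61, 55, 62, 94, 1
[... 1415 characters left out ...]
111, 112, 110, 104, 88, 94, 119, 128, 127, 127, 129, 125, 125, 128, 128, 132, 156, 231, 237, 239, 238, 239, 236, 209, 125, 56, 38, 40, 37], [112, 110, 111, 107, 101, 83, 97, 124, 130, 129, 126, 128, 128, 128, 129, 127, 124, 137, 190, 206, 231, 231, 223, 194, 126, 59, 43, 39, 41, 40], [108, 112, 111, 103, 96, 81, 106, 125, 125, 126, 128, 127, 127, 128, 127, 125, 123, 129, 154, 165, 172, 157, 143, 112, 62, 38, 38, 40, 40, 40], [109, 111, 106, 103, 86, 88, 115, 125, 123, 127, 126, 125, 125, 127, 128, 126, 117, 78, 75, 78, 80, 71, 63, 52, 39, 40, 37, 42, 38, 39], [109, 109, 103, 97, 77, 91, 119, 125, 124, 128, 127, 124, 125, 125, 126, 122, 86, 45, 34, 38, 34, 39, 40, 37, 39, 42, 39, 38, 38, 35]]
```

```bash
python3 - <<'E'
from h import *
c=env.read_camera("top");g=cv2.imread("pics/top0.png").astype(float).max(2)
def cross(r,lo,hi,th):
    s=g[r,lo:hi]; i=np.argmax(s>th); return lo+i-1+(th-s[i-1])/(s[i]-s[i-1])
def vcross(col,lo,hi,th,rev=False):
    s=g[lo:hi,col]; s=s[::-1] if rev else s
    i=np.argmax(s>th); k=i-1+(th-s[i-1])/(s[i]-s[i-1]); return hi-1-k if rev else lo+k
for z,th in((0,75),(.078,170)):
    R=range(233,244);P=np.array([unproj(c,(cross(r,440,466,th),r),z) for r in R])
    k=np.polyfit(P[:,0],P[:,1],1);print("edge y(x) z",z,"yaw",-np.degrees(np.arctan(k[0])).round(2),"res",np.std(np.polyval(k,P[:,0])-P[:,1]).round(4),"y",P[:,1].mean().round(4))
for rev in(False,True):
    cols=range(457,462);P=np.array([unproj(c,(u,vcross(u,222,256,120,rev)),.078) for u in cols])
    k=np.polyfit(P[:,1],P[:,0],1);print("edge x(y) rev",rev,"yaw",-np.degrees(np.arctan(k[0])).round(2),P[:,0].mean().round(4))
E
```

```text
edge y(x) z 0 yaw -3.33 res 0.0002 y -0.39
edge y(x) z 0.078 yaw -7.38 res 0.0009 y -0.3893
edge x(y) rev False yaw 3.86 0.4632
edge x(y) rev True yaw 5.5 0.4158
```

{"api": "step_arm", "payload": {
  "steps": [1,-43,-4.3,0,0,1,-43,-4.3,0,0,1,-43,-4.3,0,0,1,-43,-4.3,0,0,1,-43,-4.3,0,0,1,-43,-4.3,0,0,1,0,0,0,-7.9,1,0,0,0,0]
}}

```text
time_s: 23.52
tool_pos: [0.4428, -0.4047, 0.5005]
tool_rot: [179.9, -0.1, 94.8]
force: [0.2, 0.0, 0.5]
grip_width: 0.0874
grasp_force: 0.0
```

{"api": "step_arm", "payload": {
  "steps": [1,-8.2,-4.5,10,0,1,0,0,50,0,1,0,0,60,0,1,0,0,50,0,1,0,0,35,0,1,0,0,26.5,0,1,0,0,0,0,0,0,0,0,0,0,0,0,0,0,0,0,0,0,0,0,0,0,0,0,0,0,0,0,0]
}}

```text
time_s: 25.02
tool_pos: [0.4375, -0.4146, 0.269]
tool_rot: [180.0, 0.0, 94.7]
force: [0.5, 0.6, 0.2]
grip_width: 0.0448
grasp_force: 0.0
```

{"api": "step_arm", "payload": {
  "steps": [0,0,0,0,0,0,0,0,0,0,0,0,0,0,0]
}}

```text
time_s: 25.4
tool_pos: [0.4378, -0.4145, 0.2689]
tool_rot: [180.0, 0.0, 94.7]
force: [0.6, -0.1, 0.7]
grip_width: 0.0371
grasp_force: 30.0
```

{"api": "step_arm", "payload": {
  "steps": [0,0,0,-20,0,0,0,0,-50,0,0,0,0,-60,0,0,0,0,-60,0,0,0,0,-40,0,0,0,0,0,4,0,0,0,0,3.9,0,0,0,0,0]
}}

```text
time_s: 26.4
tool_pos: [0.4372, -0.4143, 0.4996]
tool_rot: [-180.0, 0.0, 86.8]
force: [-0.4, -0.6, -2.3]
grip_width: 0.0372
grasp_force: 30.0
```

{"api": "step_arm", "payload": {
  "steps": [0,30,6,0,0,0,45,8,0,0,0,45,8,0,0,0,45,8,0,0,0,45,8,0,0,0,45,8,0,0,0,45,8,0,0,0,45,8,0,0,0,45,8,0,0,0,45,8,0,0]
}}

```text
time_s: 27.65
tool_pos: [0.5395, 0.0169, 0.4992]
tool_rot: [180.0, 0.1, 86.9]
force: [-0.2, -0.7, -1.6]
grip_width: 0.0371
grasp_force: 30.0
```

{"api": "step_arm", "payload": {
  "steps": [0,45,8,0,0,0,45,8,0,0,0,45,8,0,0,0,35,5,0,0,0,20,2,0,0,0,0,0,0,0,0,0,0,0,0]
}}

```text
time_s: 28.52
tool_pos: [0.5813, 0.2023, 0.4987]
tool_rot: [-180.0, 0.1, 86.8]
force: [0.0, -0.3, -1.6]
grip_width: 0.0373
grasp_force: 30.0
```

{"api": "step_arm", "payload": {
  "steps": [0,4.7,0.5,30,0,0,0,0,35,0,0,0,0,20,0,0,0,0,10,0,0,0,0,0,0,0,0,0,0,0]
}}

```text
time_s: 29.28
tool_pos: [0.5822, 0.2083, 0.405]
tool_rot: [179.9, -0.0, 86.8]
force: [-0.5, 0.7, -1.6]
grip_width: 0.037
grasp_force: 30.0
```

```bash
python3 - <<'E'
from h import *
c=env.read_camera("side");t=env.read_camera("top");o=env.get_obs();p=o["tool_pos"];print(p,o["force"])
x0,y0=240,170
a=cv2.resize(c["image"][y0:y0+95,x0:x0+90,::-1],None,fx=6,fy=6,interpolation=cv2.INTER_CUBIC)
for P,k in((sq(p,.023,p[2]-.2688,np.radians(-3.2)),(255,0,255)),(sq((.582,.207),.025,.125,np.radians(-3.2)),(0,0,255))):
    q=((proj(c,P)-[x0,y0]+.5)*6-.5);cv2.polylines(a,[np.int32(q)],False,k,1,cv2.LINE_AA)
b=cv2.resize(t["image"][150:225,215:300,::-1],None,fx=3,fy=3,interpolation=cv2.INTER_CUBIC)
im=np.zeros((570,795,3),np.uint8);im[:,:540]=a;im[:225,540:]=b;cv2.imwrite("pics/h3.png",im)
E
```

```text
[0.58212093 0.20838418 0.40488983] [-1.03176694 -1.05277483 -1.64573807]
```

View pics/h3.png

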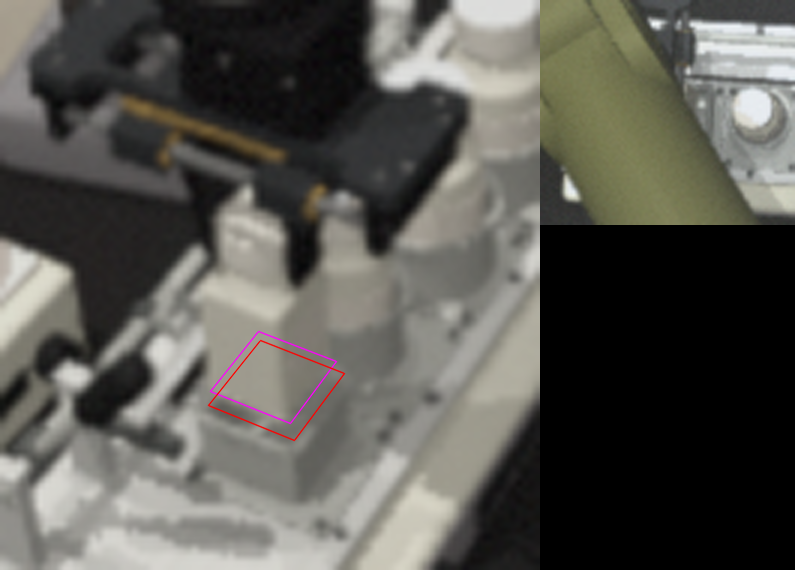

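The square bottle is above its cup. Its edges at about 208, 287 and 330 match the expected outline, so its yaw is aligned. Now I lower it by feel.

{"api": "step_arm", "payload": {
  "steps": [0,-0.6,0,5,0,0,0,0,5,0,0,0,0,4,0,0,0,0,2,0,0,0,0,0,0]
}}

```text
time_s: 30.0
tool_pos: [0.5821, 0.2073, 0.3875]
tool_rot: [180.0, 0.0, 86.8]
force: [0.7, -0.6, -2.3]
grip_width: 0.037
grasp_force: 30.0
```

{"api": "step_arm", "payload": {
  "steps": [0,0,0,3,0,0,0,0,3,0,0,0,0,3,0,0,0,0,0,0]
}}

```text
time_s: 30.5
tool_pos: [0.5821, 0.2073, 0.3784]
tool_rot: [180.0, 0.0, 86.8]
force: [2.4, -0.1, -3.6]
grip_width: 0.0373
grasp_force: 30.1
```

{"api": "step_arm", "payload": {
  "steps": [0,0,0.7,3,0,0,0,0,3,0,0,0,0,3,0,0,0,0,0,0]
}}

```text
time_s: 31.0
tool_pos: [0.5826, 0.2073, 0.3693]
tool_rot: [-180.0, 0.0, 86.8]
force: [2.0, -0.3, -2.6]
grip_width: 0.0372
grasp_force: 30.0
```

{"api": "step_arm", "payload": {
  "steps": [0,0,0.7,4,0,0,0,0,4,0,0,0,0,4,0,0,0,0,3,0,0,0,0,0,0]
}}

```text
time_s: 31.62
tool_pos: [0.5832, 0.2073, 0.3543]
tool_rot: [-180.0, 0.0, 86.8]
force: [0.8, -0.6, -3.2]
grip_width: 0.0369
grasp_force: 30.0
```

{"api": "step_arm", "payload": {
  "steps": [0,0,0,2,0,0,0,0,2,0,0,0,0,1.5,0,0,0,0,0,0]
}}

```text
time_s: 32.12
tool_pos: [0.5834, 0.2075, 0.3509]
tool_rot: [179.9, 0.0, 86.8]
force: [-1.5, -1.5, 5.5]
grip_width: 0.0371
grasp_force: 29.9
```

{"api": "step_arm", "payload": {
  "steps": [0,0,0,-1.5,0,1,0,0,0,0,1,0,0,0,0,1,0,0,0,0,1,0,0,0,0,1,0,0,-20,0,1,0,0,-40,0,1,0,0,-50,0,1,0,0,-40,0]
}}

```text
time_s: 33.25
tool_pos: [0.5829, 0.2077, 0.5046]
tool_rot: [179.8, -0.1, 86.8]
force: [-0.5, 0.5, -0.7]
grip_width: 0.0869
grasp_force: 0.0
```

{"api": "step_arm", "payload": {
  "steps": [0,-50,-15,0,0,0,-50,-15,0,0,0,-50,-15,0,0,0,-50,-15,0,0,0,-50,-15,0,0,0,-50,-15,0,0,0,0,0,0,0]
}}

```text
time_s: 34.12
tool_pos: [0.4754, -0.0912, 0.5022]
tool_rot: [179.9, 0.1, 86.3]
force: [-0.6, 0.7, 0.2]
grip_width: 0.0252
grasp_force: 0.0
```

```bash
python3 - <<'E'
from fitlib import *
o=env.get_obs();print(o["tool_pos"],o["tool_rot"],o["grip_width"])
def f(q,rc,zc,cm): return -sum(score(n,circ(q,rc,zc)) for n in cm)
for nm,g,a in(("Lin",(.5715,.0476),(.024,.207)),("Sin",(.5805,.1274),(.019,.196)),("Qin",(.583,.2075),(.019,.196)),("ld",(.568,-.032),(.024,.207))):
  for cm in(("top",),("side",)):
    r=DE(f,[(v-.012,v+.012) for v in g],args=a+(cm,),seed=1,tol=1e-5,maxiter=60);print(nm,cm,r.x.round(4),round(r.fun))
# dark grip in the original pictures, near y_shaker=.215
for n in("top","side"):
    im=C[n]["image"].max(2)
    P=np.array([.5755,.0875,0])+np.array([[x,.215,.137] for x in(-.03,0,.03,.05,.07,.095)])@rz(np.radians(-3.2)).T
    print(n,"y=.215,z=.137, x=-30..95mm",proj(C[n],P).round(0).tolist())
t=C["top"]["image"].max(2); print("top rows158-186 cols 218-252")
for v in range(156,192,2): print(v,*t[v,218:252:2])
s=C["side"]["image"].max(2); print("side rows 214-264, cols 228-284")
for v in range(210,264,3): print(v,*s[v,228:286:2])
E
```

```text
[ 0.47671689 -0.08653494  0.50198806] [1.79895036e+02 4.54687231e-03 8.67963098e+01] 0.016899542269515625
Lin ('top',) [0.5728 0.0496] -133
Lin ('side',) [0.5705 0.0507] -113
Sin ('top',) [0.5819 0.1279] -144
Sin ('side',) [0.5862 0.1306] -93
Qin ('top',) [0.5843 0.2086] -107
Qin ('side',) [0.5828 0.2119] -95
ld ('top',) [ 0.5681 -0.0324] -138
ld ('side',) [ 0.5649 -0.0309] -143
top y=.215,z=.137, x=-30..95mm [[228.0, 195.0], [229.0, 185.0], [230.0, 176.0], [230.0, 169.0], [231.0, 162.0], [232.0, 154.0]]
side y=.215,z=.137, x=-30..95mm [[277.0, 258.0], [268.0, 254.0], [259.0, 250.0], [254.0, 248.0], [248.0, 245.0], [241.0, 242.0]]
top rows158-186 cols 218-252
156 64 73 220 236 118 132 118 131 180 233 234 233 235 235 225 177 200
158 63 97 231 235 164 118 108 106 121 200 221 213 207 239 196 128 226
160 60 100 230 228 155 116 148 108 162 200 207 214 212 238 181 203 213
162 61 64 75 101 102 142 129 89 109 221 226 200 186 179 129 119 131
164 61 61 64 72 128 151 123 143 147 157 202 178 177 126 96 99 111
166 63 63 64 68 137 129 168 169 151 165 179 179 176 131 114 113 139
168 59 61 58 63 59 
[... 2160 characters left out ...]
151 171
246 125 99 32 27 82 201 191 142 121 80 69 177 153 144 125 117 161 154 159 180 116 180 152 127 125 125 125 126 124
249 125 123 90 36 74 160 189 199 113 96 201 209 189 166 144 128 144 192 163 146 146 151 84 144 149 133 125 124 126
252 125 125 115 43 40 136 140 132 121 210 213 207 195 203 171 151 180 186 188 196 200 184 155 153 146 182 169 155 143
255 132 101 28 22 32 113 143 140 117 184 207 194 173 156 156 167 199 206 197 194 187 195 202 207 207 209 203 184 183
258 53 35 35 35 36 77 145 144 125 141 160 150 152 157 176 203 198 195 170 168 164 162 160 163 165 165 164 168 174
261 36 37 37 37 89 163 142 143 137 112 131 133 133 185 208 201 212 212 212 211 211 194 192 170 169 168 165 166 178
```

All four caps sit at their seated heights. In the last picture the black lever grip runs from about (254,237) to (266,230) in the side image. In the top image it is near (228-231,161).

```bash
python3 - <<'E'
from fitlib import *
from scipy.optimize import least_squares
s,t=C["side"],C["top"]
sh=np.array([.5755,.0875,0]);R=rz(np.radians(-3.2))
def cent(im,x0,x1,y0,y1,th):
    m=(im[y0:y1,x0:x1]<th);v,u=np.nonzero(m);return u.mean()+x0,v.mean()+y0,m.sum()
us=cent(s["image"].max(2),252,270,226,243,60);print("side blob",us)
for z in(.2,.213,.225):
    print(z,"side->shaker",(R.T@(unproj(s,us[:2],z)-sh)).round(4),"top->shaker",(R.T@(unproj(t,(229,161.5),z)-sh)).round(4))
def grip(hx,th):
    d=np.array([-np.cos(th),0,np.sin(th)]);h=np.array([hx,.215,.137]);return np.array([h+d*l for l in np.linspace(.063,.127,9)])
for hx in(.08,.09,.1,.11):
    print(hx,"side",proj(s,sh+grip(hx,.93)[[0,4,8]]@R.T).round(1).tolist(),"top",proj(t,sh+grip(hx,.93)[[0,4,8]]@R.T).round(1).tolist())
for v in range(226,246): print(v,*s["image"].max(2)[v,248:272])
print("top");
for v in range(154,170): print(v,*t["image"].max(2)[v,222:242])
E
```

```text
side blob (np.float64(257.8252427184466), np.float64(233.64077669902912), np.int64(103))
0.2 side->shaker [0.0322 0.2072 0.2   ] top->shaker [0.0612 0.2052 0.2   ]
0.213 side->shaker [0.0244 0.2162 0.213 ] top->shaker [0.0589 0.2019 0.213 ]
0.225 side->shaker [0.0172 0.2245 0.225 ] top->shaker [0.0569 0.1989 0.225 ]
0.08 side [[253.7, 237.3], [258.4, 233.5], [263.3, 229.5]] top [[226.0, 168.6], [223.2, 173.8], [220.3, 179.2]]
0.09 side [[250.8, 236.0], [255.4, 232.2], [260.2, 228.2]] top [[226.3, 165.1], [223.5, 170.2], [220.6, 175.6]]
0.1 side [[247.9, 234.8], [252.4, 231.0], [257.1, 227.0]] top [[226.7, 161.7], [223.9, 166.7], [220.9, 172.0]]
0.11 side [[244.9, 233.6], [249.4, 229.8], [254.0, 225.7]] top [[227.0, 158.3], [224.2, 163.2], [221.3, 168.4]]
226 54 43 49 68 85 90 47 29 27 32 65 125 171 176 156 113 86 139 192 195 176 159 184 200
227 40 35 30 31 43 58 51 29 29 60 121 171 177 161 123 80 115 182 211 212 203 191 203 210
228 39 33 23 17 23 39 52 29 47 113 170 174 143 114 77 81 152 203 215 215 213 207 212 213
229 34 34 37 56 37 42 43 40 85 147 172 138 83 57 43 64 134 195 214 21
[... 2041 characters left out ...]
21 108 104 126 150 142 111 97 90 110 158 174 181 185 178 179 181
162 73 91 101 99 101 112 147 152 130 101 86 82 111 197 220 227 228 207 201 200
163 61 72 81 101 106 132 150 143 115 102 101 104 125 159 173 219 226 222 221 221
164 62 62 72 111 128 146 151 130 123 136 144 145 148 149 156 208 201 181 177 176
165 63 62 76 141 162 162 142 125 148 157 151 148 151 150 155 165 182 186 186 188
166 63 64 68 107 136 142 127 146 167 174 174 157 147 151 167 173 178 177 179 177
167 56 60 62 65 76 85 113 204 209 182 172 158 150 150 170 177 175 174 177 176
168 58 59 56 59 61 61 109 215 234 213 180 157 153 156 171 181 183 180 183 187
169 59 58 63 61 60 61 95 207 236 236 225 191 176 182 201 196 194 195 197 209
```

The grip fits a hinge at shaker x of about 0.081, so I'll press at world (0.5865, 0.302) with the fingers shut.

{"api": "step_arm", "payload": {
  "steps": [0,39.4,8.8,0,0,0,39.4,8.8,0,0,0,39.4,8.8,0,0,0,39.4,8.8,0,0,0,39.4,8.8,0,0,0,39.4,8.8,0,0,0,39.4,8.8,0,0,0,39.4,8.8,0,0,0,39.4,8.8,0,0,0,39.4,8.8,0,0,0,0,0,0,0,0,0,0,0,0]
}}

```text
time_s: 35.83
tool_pos: [0.5861, 0.3022, 0.5008]
tool_rot: [-180.0, -0.0, 86.9]
force: [-0.6, 0.3, -0.1]
grip_width: 0.0001
grasp_force: 0.0
```

{"api": "step_arm", "payload": {
  "steps": [0,0,0,30,0,0,0,0,30,0,0,0,0,8,0,0,0,0,6,0,0,0,0,6,0,0,0,0,6,0,0,0,0,0,0]
}}

```text
time_s: 36.7
tool_pos: [0.5854, 0.302, 0.4166]
tool_rot: [-180.0, 0.0, 86.9]
force: [-4.5, -2.4, 8.9]
grip_width: 0.0008
grasp_force: 4.8
```

{"api": "step_arm", "payload": {
  "steps": [0,0,0,6,0,0,0,0,6,0,0,0,0,6,0,0,0,0,6,0,0,0,0,0,0]
}}

```text
time_s: 37.33
tool_pos: [0.5747, 0.305, 0.3989]
tool_rot: [-178.6, 0.6, 87.3]
force: [-48.2, -18.3, 51.7]
grip_width: 0.0003
grasp_force: 34.3
```

The force runs along the lever's axis, so I'm pressing on its end. I'll back off and press from the upper (+x) side, following the arc.

{"api": "step_arm", "payload": {
  "steps": [0,0,0,-10,0,0,0,0,-15,0,0,0,0,-25,0,0,0,0,0,0]
}}

```text
time_s: 37.83
tool_pos: [0.5867, 0.3021, 0.443]
tool_rot: [179.8, -0.1, 86.8]
force: [-0.7, 0.5, 0.1]
grip_width: -0.0001
grasp_force: 0.0
```

```bash
python3 - <<'E'
from fitlib import *
s=C["side"]["image"].max(2);o=env.get_obs();print(o["tool_pos"],o["tool_rot"],o["force"])
for v in range(226,244,2): print(v,*s[v,248:272])
def f(q,rc,zc,cm): return -sum(score(n,circ(q,rc,zc)) for n in cm)
for nm,g,a in(("Lin",(.5715,.0476),(.024,.207)),("Sin",(.5805,.1274),(.019,.196)),("ld",(.568,-.032),(.024,.207))):
    r=DE(f,[(v-.012,v+.012) for v in g],args=a+(("side",),),seed=1,tol=1e-5,maxiter=60);print(nm,r.x.round(4),round(r.fun))
E
```

```text
[0.5864709  0.30148286 0.4402432 ] [-1.79998926e+02  9.48142700e-03  8.68174862e+01] [ 0.69181865 -0.66461432 -0.56327485]
226 54 41 51 70 84 92 47 23 28 30 49 66 43 35 28 22 16 24 67 131 163 136 148 159
228 39 38 25 18 23 39 51 32 48 113 170 169 110 74 31 19 39 107 180 209 199 173 168 172
230 37 50 106 147 106 83 60 63 109 141 125 75 32 25 20 22 57 144 204 194 174 171 175 142
232 91 164 200 211 210 206 183 121 70 41 29 19 21 20 22 21 32 91 148 169 176 164 118 53
234 108 123 151 166 169 153 95 43 28 25 25 24 26 20 22 31 63 118 158 163 133 77 37 58
236 65 89 147 151 78 34 25 27 26 22 19 20 22 28 64 114 151 162 155 124 76 48 84 144
238 57 121 168 154 68 27 25 21 23 23 23 42 94 140 151 162 160 147 139 130 126 126 147 169
240 156 160 149 138 109 68 40 31 25 29 55 84 99 108 125 133 118 97 116 125 148 179 187 184
242 143 137 125 115 124 133 123 118 110 91 81 90 79 61 58 61 58 63 67 76 101 132 155 182
Lin [0.5706 0.0506] -113
Sin [0.5918 0.1167] -97
ld [ 0.5649 -0.0311] -143
```

{"api": "step_arm", "payload": {
  "steps": [0,0,25,0,0,0,0,24,0,0,0,0,0,15,0,0,0,0,10,0,0,0,0,8,0,0,0,0,0,0]
}}

```text
time_s: 38.67
tool_pos: [0.6347, 0.2987, 0.4069]
tool_rot: [-179.9, 0.1, 86.9]
force: [-0.1, -1.7, 0.9]
grip_width: 0.0005
grasp_force: 0.0
```

{"api": "step_arm", "payload": {
  "steps": [0,0,0,5,0,0,0,-6,5,0,0,0,-6,4,0,0,0,-6,5,0,0,0,0,0,0]
}}

```text
time_s: 39.3
tool_pos: [0.618, 0.2994, 0.3903]
tool_rot: [179.7, -0.0, 86.8]
force: [4.6, -0.3, 6.3]
grip_width: 0.0006
grasp_force: 3.5
```

{"api": "step_arm", "payload": {
  "steps": [0,0,-5,5,0,0,0,-5,5,0,0,0,-4,5,0,0,0,-4,5,0,0,0,-4,6,0,0,0,-4,6,0,0,0,0,0,0]
}}

```text
time_s: 40.17
tool_pos: [0.5909, 0.301, 0.3561]
tool_rot: [-179.9, 0.0, 86.8]
force: [0.9, -1.0, 1.0]
grip_width: 0.0002
grasp_force: 0.7
```

{"api": "step_arm", "payload": {
  "steps": [0,0,-4,6,0,0,0,-3,6,0,0,0,-1,6,0,0,0,0,5,0,0,0,0,4,0,0,0,0,0,0]
}}

```text
time_s: 40.92
tool_pos: [0.5833, 0.3017, 0.3305]
tool_rot: [-180.0, 0.0, 86.8]
force: [-2.8, -1.3, 5.9]
grip_width: 0.0005
grasp_force: 2.4
```

{"api": "step_arm", "payload": {
  "steps": [0,0,0,2,0,0,0,0,0,0,0,0,0,0,0]
}}

```text
time_s: 41.3
tool_pos: [0.5832, 0.3018, 0.3302]
tool_rot: [180.0, 0.0, 86.8]
force: [-4.4, -2.9, 13.3]
grip_width: 0.0006
grasp_force: 6.2
```

{"api": "step_arm", "payload": {
  "steps": [0,0,0,-15,0,0,0,0,-40,0,0,0,0,-60,0,0,0,0,-60,0,0,-45,-12,0,0,0,-50,-15,0,0,0,-50,-15,0,0,0,-50,-15,0,0,0,-50,-15,0,0,0,-50,-15,0,0,0,-50,-15,0,0,0,0,0,0,0]
}}

```text
time_s: 42.8
tool_pos: [0.4614, -0.0415, 0.503]
tool_rot: [180.0, 0.1, 86.3]
force: [-1.1, -0.1, 0.1]
grip_width: 0.0006
grasp_force: 0.0
```

```bash
python3 - <<'E'
from fitlib import *
s=C["side"];o=env.get_obs();print(o["time_s"],o["tool_pos"],o["force"])
sh=np.array([.5755,.0875,0]);R=rz(np.radians(-3.2))
for th in(0,.3,.93):
    P=np.array([[.081-l*np.cos(th),.215,.137+l*np.sin(th)] for l in(.075,.095,.115)])@R.T+sh
    q=proj(s,P);print("lever above level",th,q.round(0).tolist(),[int(s["image"].max(2)[int(round(v)),int(round(u))]) for u,v in q])
def f(q,rc,zc,cm): return -sum(score(n,circ(q,rc,zc)) for n in cm)
for nm,g,a in(("Lin",(.5715,.0476),(.024,.207)),("Sin",(.5805,.1274),(.019,.196)),("Qin",(.583,.2075),(.019,.196)),("ld",(.568,-.032),(.024,.207))):
  for cm in(("top",),("side",)):
    r=DE(f,[(v-.014,v+.014) for v in g],args=a+(cm,),seed=1,tol=1e-5,maxiter=60);print(nm,cm,r.x.round(4),round(r.fun))
E
```

```text
42.9 [ 0.46251528 -0.03693266  0.50313177] [-0.28613166  0.90106834 -0.47375074]
lever above level 0 [[266.0, 253.0], [272.0, 256.0], [278.0, 258.0]] [41, 39, 40]
lever above level 0.3 [[265.0, 248.0], [270.0, 249.0], [276.0, 250.0]] [163, 152, 144]
lever above level 0.93 [[255.0, 236.0], [258.0, 233.0], [261.0, 231.0]] [125, 85, 144]
Lin ('top',) [0.571  0.0484] -142
Lin ('side',) [0.5697 0.0504] -114
Sin ('top',) [0.5816 0.1278] -147
Sin ('side',) [0.5863 0.1293] -85
Qin ('top',) [0.5853 0.208 ] -108
Qin ('side',) [0.5824 0.2116] -87
ld ('top',) [ 0.5759 -0.0395] -77
ld ('side',) [ 0.5653 -0.0307] -145
```

```bash
python3 -c "
from cell import env
print(env.sign_off())"
```

```text
the job is handed in; nothing more can be done
None
```

The job is handed in at about 43 s: all three bottles sit at seated height in their cups and the clamp lever stays down with the arm clear, but no verdict came back. There were two slips on the way: a short downward push on the large bottle at pick-up, and a first lever press on its end that reached about 73 N.

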